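# Clamp the cultivator for sharpening, to the click

### The job

Get the hand cultivator ready for sharpening: lay its wooden handle on the rail of the green bench clamp, butt end under the screw foot, tines to the open end of the rail, pushed back against both stops. Then turn the ratchet thimble clockwise until it has clicked two or three times, stop there, and let go. Handle the clamp and tool gently and leave everything else on the bench where it is.

Things in the scene. Friction and masses are not known exactly. Their poses are not given: they have to be found in the camera images.
- handle_grip (a point): Where to grip the hand cultivator: on the handle's centre line, half-way up (14 mm above its flat underside), 50 mm from the handle's middle towards the tines. y points along the handle to the tines, z up. The ash handle is straight, 160 mm long, 26 mm wide, 28 mm tall. Centre of mass about 25 mm nearer the butt than this point.
- handle_butt (a point): Point on the same handle that belongs under the screw foot: on its centre line, half-way up, 100 mm from handle_grip away from the tines and 30 mm from the butt end.
- cultivator: Steel hand cultivator lying on the bench: ash handle, steel neck, three tines 64 mm across with their tips level with the handle's underside. 255 mm long in all, 0.19 to 0.3 kg. Origin under the middle of the handle, y towards the tines, z up.
- clamp: Green bench clamp, fixed. Origin on the bench under the screw axis, z up, -x its open front, y along the rail to its open end. In mm: base x -50 to 100, y -55 to 140, 15 thick; steel rail centred on x = 0, 20 wide (fingers can straddle the 26 mm handle over it), y -40 to 125, rubber top at z 45; column x 55 to 85; overhead arm x -16 to 85, 32 wide, z 101 to 125, carrying the screw.
- seat (a point): Point of the clamp (x 0, y 100, z 59 mm) where handle_grip lies once the handle is seated, with handle_butt then on the screw axis (x 0, y 0, z 59). Axes as the clamp's. The handle, parallel to y, is brought in level from the front (-x), its underside 1 to 4 mm above the rail, pushed back to the stops and lowered.
- stop (a point): Middle of the front face (x = 13 mm in the clamp) of one of two steel back stops, 12 mm wide, at y = 55 and y = -25 of the clamp, standing up to z = 65 mm. The handle's back face touches both when seated.
- foot: Rubber screw foot, 22 mm in diameter, under the overhead arm on the screw axis; origin at the centre of its underside, which starts 82 to 87 mm above the bench (9 to 14 mm above a seated handle). It goes straight down 6 mm per radian of screw turn and then presses the handle with about 16 N.
- thimble_grip (a point): Knurled steel ratchet thimble on top of the clamp: upright cylinder 40 mm in diameter, z 131 to 169 mm, a 16 mm brass screw end standing out 4 mm. Point on its axis at z = 152 mm; it stays at this height. Clockwise from above drives the foot down (0.16 N m while turning). 1.5 to 2.4 rad bring the foot on to the handle, so regrasp. 20 to 50 N a finger is grip enough.
- thimble (a joint): Slip of the ratchet: angle of the thimble (white mark) ahead of the screw (red mark on brass end), rad, 0 at the start, grows only while slipping clockwise. A click is 0.35 rad. Once the foot bears on the handle the torque, while turning, rises within half a radian to 0.27 N m; then the clutch slips at that steady torque, the screw stands still and keeps its pressure when let go.
- cloche: Glass bell cloche, 150 mm across, 180 mm tall, open below. Leave alone.
- blue_pot: Glazed blue pot, 120 mm across, 105 mm tall. Leave alone.
- bulb_planter: Black plastic bulb planter, tube 68 mm across with a cross handle, 177 mm tall, standing. Leave alone.
- oil_bottle: Amber oil bottle, 52 mm across, 130 mm tall. Leave alone.
- clay_pot: Small terracotta pot, 90 mm across, 80 mm tall. Leave alone.
- whetstone: Grey whetstone, 50 x 150 x 22 mm, lying flat. Leave alone.
Mind the look-alikes: they are no part of the job. What is shaped like the clamp but orange is not meant.

How it is judged:
On the way, in this order (a step that is already met when the one before it is completed fails the run):
1. the handle lies flat on the rail under the foot, back against the stops, before any click (x of handle_butt in the frame of clamp above -0.005 m and x of handle_grip in the frame of clamp above -0.006 m and z of handle_butt in the frame of clamp below 0.0605 m and z of handle_grip in the frame of clamp below 0.0615 m and y of handle_butt in the frame of clamp between -0.015 and 0.015 m and value of joint thimble below 0.3 rad), for 0.2 s.
2. the thimble has clicked with the foot bearing on the handle (value of joint thimble above 0.5 rad and contact force between foot and cultivator above 4 N), for 0.2 s.
At the end, for the whole second after the job is handed in: Handle flat on the rail (2 mm), against both stops (5 mm), its butt point within 15 mm of the screw axis along the rail; foot pressing it with over 4 N; ratchet slipped 0.5 to 1.6 rad (two to four clicks); tool at rest, robot touching nothing (all of step 2 and x of handle_butt in the frame of clamp between -0.005 and 0.005 m and x of handle_grip in the frame of clamp between -0.006 and 0.006 m and z of handle_butt in the frame of clamp between 0.055 and 0.0605 m and z of handle_grip in the frame of clamp between 0.055 and 0.0615 m and y of handle_butt in the frame of clamp between -0.015 and 0.015 m and value of joint thimble below 1.6 rad and linear speed of cultivator below 0.01 m/s).
It fails at once if the thimble is ratcheted on past four clicks (value of joint thimble above 1.6 rad).
It fails at once if the tool is rammed into the clamp (contact force between cultivator and clamp above 55 N).
It fails at once if the clamp or its thimble is squeezed or shoved hard by the fingers (contact force between the fingers and clamp above 160 N).
It fails at once if a bystander is disturbed (distance of any of cloche, blue_pot, bulb_planter, oil_bottle, clay_pot, whetstone from where it was at the start of the episode above 0.02 m).
It also fails if it takes over 61 s, if anything falls off the work surface, if the arm or the gripper's body presses on something with over 40 N, if the wrist force passes 120 N, or if a joint passes its speed limit or range.

### The arm

A 6-joint arm with a two-finger parallel gripper is mounted at the origin on the work surface. World frame = base frame: x ahead of the robot, y to its left, z up, the work surface at z = 0. Lengths are in m, angles in rad, forces in N, time in s.
With the tool pointing down it reaches from about 0.325 to 0.775 m from the base axis. Payload 5.5 kg.
Tool frame: the origin (TCP) lies where the fingers leave the gripper's body, on its centre line; the fingertips stand 73 mm ahead of it and the grasp point (between the pads) lies 54 mm ahead of it (manip.nose_length is the distance from the TCP to the fingertips, in m); z points along the fingers, y is the direction in which the jaws open and shut (so a half turn about z gives the same grasp; the last joint's range is limited). The gripper opens to 85 mm and grips with 20 to 120 N. Pads are 22 mm wide; open, the fingers measure 114 mm over their backs; the gripper's body (76 mm by 85 mm) begins 54 mm behind the grasp point. The pads swing forward as they close: fully open they stand 13 mm farther back than shut.
Start: joints at [-0.057, 0.091, 1.231, -0, 1.82, -0.057], TCP at [0.6, -0, 0.304] pointing down, gripper open.
Joint ranges: [-2.87, 2.87], [-0.86, 2.18], [0.17, 2.46], [-1.51, 4.65], [0.06, 2.69], [-2.65, 2.65]. Speed limits (rad/s): [2.57, 2.57, 3.01, 3.14, 3.14, 3.14].

### API

Orientations are given as a unit quaternion [w, x, y, z].
In Python, from workcell import manip, vision gives the robot as it stands. The module is installed in compiled form; this text tells all that it offers.
- The arm moves only by the tool move_arm, never from a script. Its argument "targets" is a list that holds one entry, the list of rows, each a list of 6 numbers: the shift along the tool's x, y, z in mm, then the turn, a rotation vector about the tool's x, y, z in degrees. A call has 1 to 8 rows; each row shifts and turns the commanded pose from where the row before left it, along the tool's axes as they then stand; what a row does not reach is not made up. A row lasts 1/8 s, in which the tool goes at most 62.5 mm and 10.7 degrees, less where a joint would pass 70% of its speed; a pose out of reach is approached as far as the arm can. A call with a gripper value outside its range is refused whole. "jaw" is the opening, from -1 (shut) to 1 (fully open), so that 0 is half open, set as the call begins (left out, the last holds). The fingers move at their own pace and stop on an object; the grip force is fixed at half the most. Time passes only in rows, so rows that do not move let the fingers close. It gives the time, the measured TCP pose, the force and the opening at its end, in the units of the state.
- manip.read_state(): the state, without advancing time (a new reading comes with each control period).
- vision.get_image(name): name is "scene" or "side" or "wrist"; returns the picture (384x512x3 uint8, blue, green, red); there is no depth.
- vision.camera_info(name): a dict with "K" (3x3 intrinsics, pixels), "position" and "attitude" of the camera in the world. Camera axes: x right, y up, looking along -z (the intrinsics and any distortion apply to the point x, -y, -z); pixel columns grow to the right and rows downward; lengths in m; the calibration is good to about 2 mm. A picture is of the moment at which its call begins: read the wrist's pose just before it. camera_info takes no time and is no camera call; for the wrist camera it gives the pose at the moment of the call.
- manip.job_done(): hands the job in, once; it reports no verdict.
Trained networks look in the newest picture that a camera, given by its name, has taken for a name from the list of things; names that differ only in an ending like _2 or _b are one class to them, and where a whole thing is asked for, a point or a joint stands for the part that bears it (a point fixed in the world has none). Each returns a list of dicts, best first, with "conf" (0 to 1); they miss things now and then, are a little off and sometimes report something else, mostly with a low value. They report only what shows in the picture. A call takes as long as a camera call. They do not tell look-alikes from the thing itself.
- vision.recognise(target, camera): "rect" ([centre column, centre row, width, height] in pixels, round what is visible of it).
- vision.regions_of(target, camera): "mask" (384x512 bool, what is visible of it) and "rect" ([centre column, centre row, width, height] in pixels, round what is visible of it).
- vision.mark_of(target, camera): "point" ([column, row] in pixels: a listed point, or the origin of a listed thing).
The state is a dict: "clock": time; "qpos": joint angles; "qd": joint speeds; "tau": joint torques, N m; "eef_pos": TCP position; "tool_rot": TCP orientation; "wrist_force": force on the tool from outside, world axes, zero at the start; "moment": the same for the moment, N m; "opening": finger opening in m.
Only numpy, scipy, OpenCV 4.12 (cv2) and the standard library are available. Lean on these libraries where they do the work, as an engineer would, in place of code of your own. Each camera call takes 0.05 s, during which the arm holds its last target.

## Working session

There is one attempt and no reset: what is moved stays moved. The work goes in short steps, Python scripts to look and compute and a tool call to move; the robot and the scene stay as the last step left them, time stands still between calls to the robot, and variables do not carry over. Pictures are saved under pics/ and viewed, and the job is handed in when it is done.

Besides the shell and the picture viewer there is one more tool, called after "Emit:" by a JSON object that holds its "fn" and its "kwargs". move_arm: Moves the arm, as the interface text tells. Its arguments: {"type":"object","properties":{"targets":{"type":"array"},"jaw":{"type":"number"}},"required":["targets"]}

```bash
mkdir -p pics
python3 - <<'E'
from workcell import manip, vision
import cv2, json
for n in ["scene","side","wrist"]:
    im=vision.get_image(n); cv2.imwrite(f"pics/a_{n}.png",im)
    ci=vision.camera_info(n); print(n,ci)
s=manip.read_state(); print(s, manip.nose_length)
for n in ["scene","side","wrist"]:
    for t in ["cultivator","handle_grip","handle_butt","clamp","seat","thimble_grip","stop","foot"]:
        print(n,t,[(r["conf"],[round(float(v),1) for v in r["point"]]) for r in vision.mark_of(t,n)][:4])
E
```

```text
scene {'K': array([[370.1064002 ,   0.        , 253.53022553],
       [  0.        , 370.1064002 , 192.85059029],
       [  0.        ,   0.        ,   1.        ]]), 'position': array([ 1.22564557, -0.58067156,  0.86317593]), 'attitude': array([0.8042393 , 0.3850308 , 0.20298404, 0.40465776])}
side {'K': array([[398.24691937,   0.        , 254.93731503],
       [  0.        , 398.24691937, 185.74006476],
       [  0.        ,   0.        ,   1.        ]]), 'position': array([ 0.88027064, -0.97971187,  0.87612572]), 'attitude': array([0.87175484, 0.43783218, 0.09776402, 0.19694841])}
wrist {'K': array([[309.3155043 ,   0.        , 254.42467427],
       [  0.        , 309.3155043 , 200.85130865],
       [  0.        ,   0.        ,   1.        ]]), 'position': array([0.60000018, 0.07833894, 0.37237512]), 'attitude': array([ 9.87869964e-01, -1.55282846e-01,  2.09495726e-04,  3.57991571e-04])}
{'clock': 0.15, 'qpos': array([-5.67045557e-02,  9.17049905e-02,  1.23161515e+00,  1.00036302e-05,
        1.81980583e+00, -5.66816670e-02]), 'qd': array([-8.28025090e-04, -3.51680163e-03, -4.3572
[... 1037 characters left out ...]
 handle_grip [(0.72, [289.9, 161.9])]
side handle_butt [(0.59, [275.0, 173.8])]
side clamp [(0.94, [223.6, 151.1]), (0.89, [269.6, 237.5]), (0.59, [282.2, 212.0]), (0.48, [361.8, 176.0])]
side seat [(0.98, [283.2, 207.5]), (0.84, [239.8, 126.2])]
side thimble_grip [(0.52, [223.9, 119.3])]
side stop [(0.75, [234.6, 137.2]), (0.64, [280.7, 211.2])]
side foot [(0.47, [348.8, 233.8])]
wrist cultivator []
wrist handle_grip [(0.29, [216.0, 262.0])]
wrist handle_butt [(0.86, [94.6, 19.5])]
wrist clamp [(0.62, [211.8, 272.8])]
wrist seat [(0.86, [192.4, 223.3])]
wrist thimble_grip [(0.95, [191.1, 363.1])]
wrist stop [(0.87, [209.2, 259.0])]
wrist foot [(0.54, [190.4, 364.4]), (0.37, [203.9, 314.2])]
```

View pics/a_scene.png

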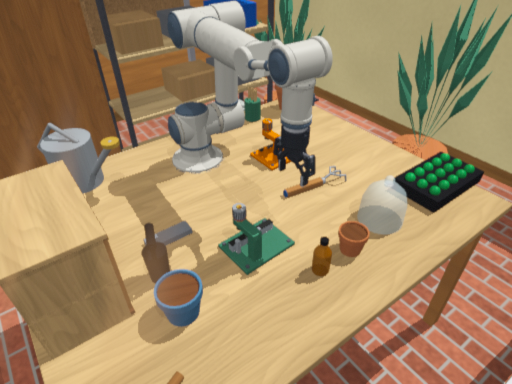

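View pics/a_side.png

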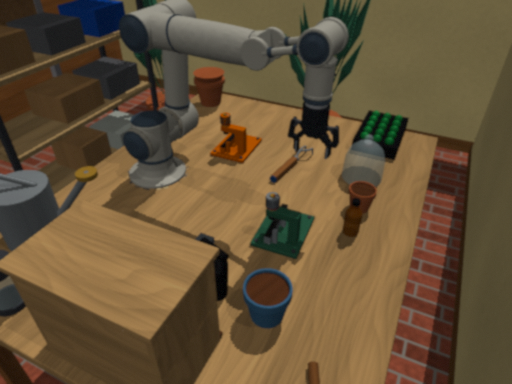

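View pics/a_wrist.png

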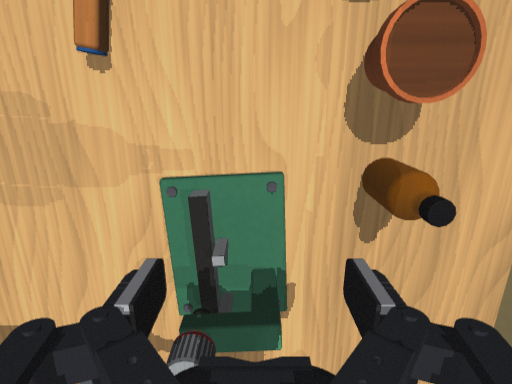

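```bash
cat > h.py <<'E'
import numpy as np
from scipy.spatial.transform import Rotation as R
from scipy.optimize import least_squares
from workcell import manip, vision
import cv2
def q2R(q): return R.from_quat([q[1],q[2],q[3],q[0]]).as_matrix()
def cam(n):
    c=vision.camera_info(n); return c["K"],np.array(c["position"]),q2R(c["attitude"])
def ray(c,uv):
    K,p,A=c; d=np.array([(uv[0]-K[0,2])/K[0,0],-(uv[1]-K[1,2])/K[1,1],-1.]); return p,A@d
def onz(c,uv,z):
    p,d=ray(c,uv); return p+d*(z-p[2])/d[2]
def proj(c,P):
    K,p,A=c; q=A.T@(np.asarray(P)-p); return np.array([K[0,2]+K[0,0]*q[0]/-q[2],K[1,2]-K[1,1]*q[1]/-q[2]])
def yaw(th): return R.from_euler('z',th).as_matrix()
E
python3 - <<'E'
from h import *
np.set_printoptions(precision=4,suppress=True)
w=cam("wrist");s=cam("scene");d=cam("side")
print("corners",[onz(w,u,.015) for u in [(161,178),(284,172),(287,307)]])
print("thimble w",onz(w,(191,363),.152),"scene",onz(s,(239.2,208.8),.152))
print("seat",onz(w,(192.4,223.3),.059),onz(s,(266.7,220.2),.059),onz(d,(283.2,207.5),.059))
print("stop",onz(w,(209.2,259),.05), "rail top end",onz(w,(190,193),.045),onz(w,(210,192),.045))
print("butt w",onz(w,(94.6,19.5),.014),onz(s,(290,190.1),.014),onz(d,(275,173.8),.014))
print("grip",onz(s,(315.4,180.3),.014),onz(d,(289.9,161.9),.014))
for t in ["bulb_planter","oil_bottle","clay_pot","cloche","blue_pot","whetstone"]:
  for n,c in (("scene",s),("side",d)):
    print(t,n,[(r["conf"],onz(c,r["point"],0)[:2]) for r in vision.mark_of(t,n)][:2])
E
python3 -c "
import cv2
a=cv2.imread('pics/a_scene.png')[110:310,130:430];cv2.imwrite('pics/a_sc.png',cv2.resize(a,None,fx=2.6,fy=2.6,interpolation=3))"
```

```text
corners [array([ 0.4894, -0.0087,  0.015 ]), array([ 0.6354, -0.0013,  0.015 ]), array([ 0.6451, -0.1898,  0.015 ])]
thimble w [ 0.543  -0.1471  0.152 ] scene [ 0.5304 -0.1377  0.152 ]
seat [ 0.5326 -0.0488  0.059 ] [ 0.5386 -0.0411  0.059 ] [ 0.5429 -0.0547  0.059 ]
stop [ 0.5476 -0.0973  0.05  ] rail top end [ 0.5292 -0.0184  0.045 ] [ 0.5513 -0.0172  0.045 ]
butt w [0.4364 0.1579 0.014 ] [0.4221 0.1592 0.014 ] [0.4214 0.167  0.014 ]
grip [0.4345 0.2766 0.014 ] [0.4423 0.2677 0.014 ]
bulb_planter scene [(0.62, array([ 0.5022, -0.3924]))]
bulb_planter side [(0.83, array([ 0.4884, -0.388 ]))]
oil_bottle scene [(0.91, array([ 0.7589, -0.0248]))]
oil_bottle side [(0.79, array([ 0.7666, -0.015 ]))]
clay_pot scene [(0.89, array([0.7413, 0.1398])), (0.15, array([ 0.3733, -0.3128]))]
clay_pot side [(0.57, array([0.7432, 0.1333])), (0.51, array([ 0.5222, -0.021 ]))]
cloche scene [(0.66, array([0.7209, 0.3071])), (0.51, array([0.4163, 0.2818]))]
cloche side [(0.68, array([0.7162, 0.3184]))]
blue_pot scene [(0.93, array([ 0.6303, -0.4069]))]
blue_pot side [(0.59, array([ 0.6368, -0.3962]))]
whetstone scene [(0.61, array([ 0.3719, -0.3153]))]
whetstone side [(0.23, array([0.5228, 0.0136]))]
```

View pics/a_sc.png

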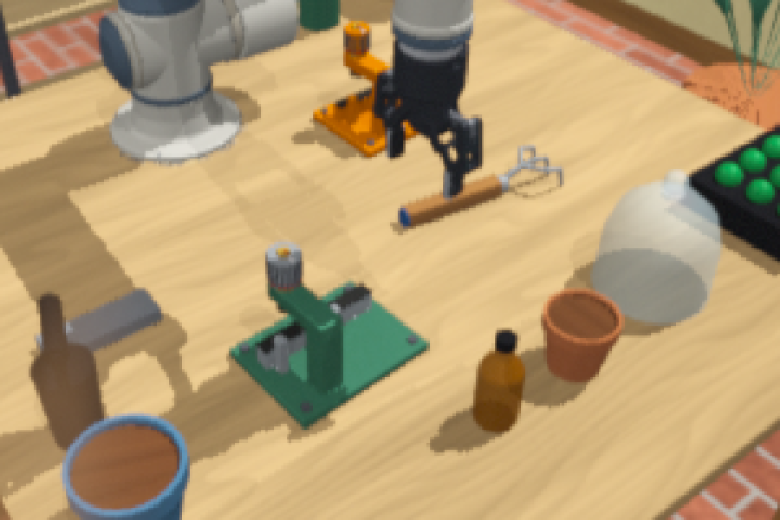

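Emit:
{"fn": "move_arm", "kwargs": {"targets": [[[38,-35,0,0,0,0],[38,-35,0,0,0,0],[38,-35,0,0,0,0],[36,-35,0,0,0,0],[0,0,0,0,0,0],[0,0,0,0,0,0]]], "jaw": 1}}

```text
clock: 2.7
eef_pos: [0.4602, 0.1499, 0.3041]
tool_rot: [0.0, 0.707, 0.707, 0.0]
wrist_force: [0.7, -0.6, -0.2]
opening: 0.0855
```

Run:
```python
from h import *
np.set_printoptions(precision=4,suppress=True)
im=vision.get_image("wrist");cv2.imwrite("pics/b_wrist.png",im)
w=cam("wrist"); print(manip.read_state()["eef_pos"],manip.read_state()["clock"])
for t,z in [("handle_grip",.014),("handle_butt",.014),("cultivator",0),("seat",.059),("stop",.05)]:
    print(t,[(r["conf"],np.array(r["point"]),onz(w,r["point"],z)[:2]) for r in vision.mark_of(t,"wrist")])
r=vision.regions_of("cultivator","wrist"); 
print([(x["conf"],x["rect"]) for x in r])
if r: np.save("mask.npy",r[0]["mask"])
```

```text
[0.4605 0.1495 0.3038] 2.75
handle_grip [(0.7, array([241.7,  75.3]), array([0.4472, 0.2542]))]
handle_butt [(0.87, array([231.7, 161. ]), array([0.4343, 0.161 ])), (0.22, array([492.5,  23.2]), array([0.7062, 0.3042]))]
cultivator []
seat [(0.87, array([315.1, 334.2]), array([ 0.5362, -0.0474])), (0.49, array([467.2, 283.2]), array([0.7096, 0.0252]))]
stop [(0.71, array([326. , 364.7]), array([ 0.5558, -0.1046]))]
[(0.85, [237.6, 96.9, 41.9, 191.2])]
```

View pics/b_wrist.png

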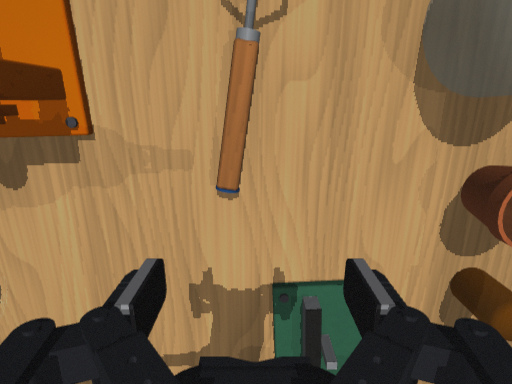

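```bash
python3 - <<'E'
from h import *
np.set_printoptions(precision=4,suppress=True)
w=cam("wrist")
for n,u,z in [("butt top",(228,187),.028),("butt bot",(227,194),.0),("end wood",(247,39),.028),("end ferr",(248,29),.02),("L1",(220,175),.028),("R1",(241.5,177),.028),("L2",(236,50),.028),("R2",(257,50),.028),("clampTL",(273,284),.015),("clampTR",(358,281),.015)]:
    print(n,onz(w,u,z)[:2])
E
python3 -c "
import cv2
a=cv2.imread('pics/b_wrist.png')[0:210,160:330];cv2.imwrite('pics/b_c.png',cv2.resize(a,None,fx=2.8,fy=2.8,interpolation=0))
a=cv2.imread('pics/a_wrist.png')[160:384,140:310];cv2.imwrite('pics/a_c.png',cv2.resize(a,None,fx=2.6,fy=2.6,interpolation=0))"
```

```text
butt top [0.4302 0.1333]
butt bot [0.4262 0.1166]
end wood [0.4533 0.287 ]
end ferr [0.4542 0.2975]
L1 [0.4214 0.1475]
R1 [0.4459 0.1452]
L2 [0.4421 0.277 ]
R2 [0.4634 0.277 ]
clampTL [ 0.4853 -0.004 ]
clampTR [0.5981 0.0004]
```

View pics/b_c.png

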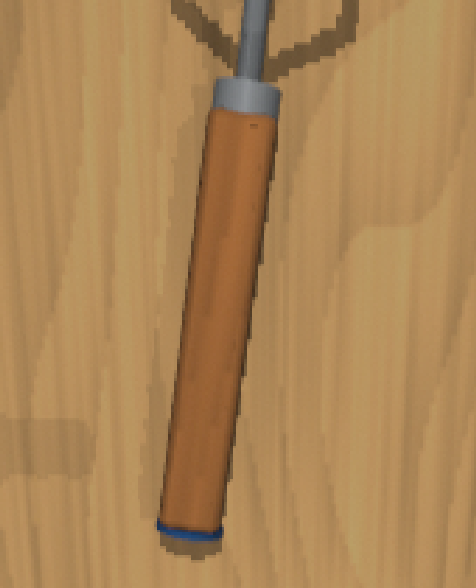

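View pics/a_c.png

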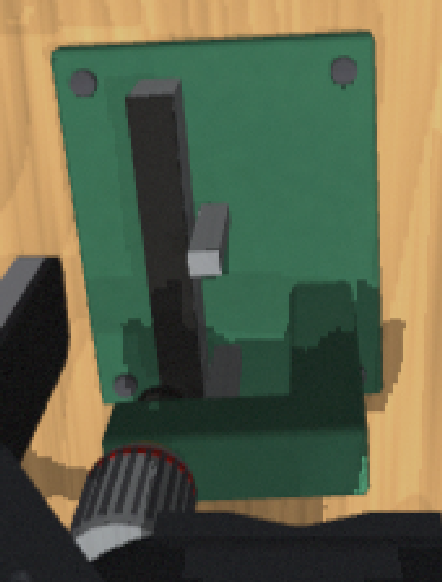

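Emit:
{"fn": "move_arm", "kwargs": {"targets": [[[-54,18,-4,0,0,0],[-54,18,-4,0,0,0],[-54,18,-4,0,0,0],[-54,16,-4,0,0,0],[-54,15,-4,0,0,0],[0,0,0,0,0,0],[0,0,0,0,0,0]]]}}

```text
clock: 3.92
eef_pos: [0.545, -0.1201, 0.3235]
tool_rot: [-0.001, 0.707, 0.707, -0.0]
wrist_force: [0.4, 0.4, 0.8]
opening: 0.085
```

Run:
```python
from h import *
np.set_printoptions(precision=4,suppress=True)
im=vision.get_image("wrist");cv2.imwrite("pics/c_wrist.png",im)
cv2.imwrite("pics/c_big.png",cv2.resize(im[130:384,130:390],None,fx=2.3,fy=2.3,interpolation=0))
w=cam("wrist"); print(w[1],w[2]); print(manip.read_state()["eef_pos"],manip.read_state()["clock"])
for t,z in [("thimble_grip",.152),("seat",.059),("stop",.05),("clamp",0)]:
    print(t,[(r["conf"],np.array(r["point"]),onz(w,r["point"],z)[:2]) for r in vision.mark_of(t,"wrist")])
```

```text
[ 0.5449 -0.0411  0.3932] [[ 1.     -0.0008 -0.001 ]
 [ 0.0011  0.9519  0.3063]
 [ 0.0007 -0.3063  0.9519]]
[ 0.5449 -0.1194  0.3237] 3.975
thimble_grip [(0.92, array([250.5, 232.2]), array([ 0.5419, -0.1466]))]
seat [(0.94, array([243.5, 105.2]), array([ 0.5339, -0.0449])), (0.28, array([251.7, 185.8]), array([ 0.5422, -0.131 ]))]
stop [(0.93, array([262.6, 150.4]), array([ 0.5543, -0.0928]))]
clamp [(0.8, array([251.2, 183.7]), array([ 0.5411, -0.144 ]))]
```

View pics/c_wrist.png

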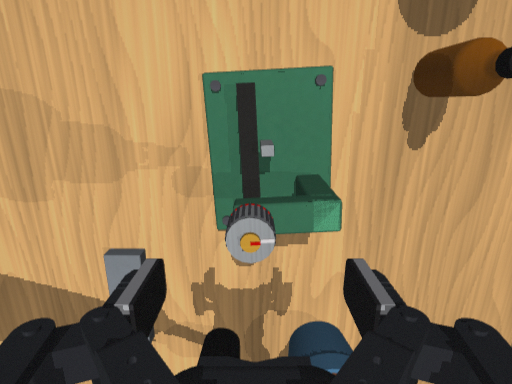

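View pics/c_big.png

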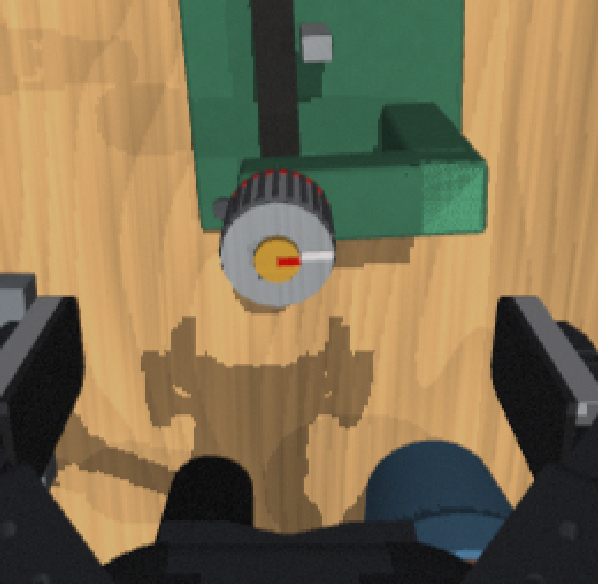

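Run:
```python
from h import *
np.set_printoptions(precision=4,suppress=True)
w=cam("wrist")
obs=[((-.05,.14,.015),(204,74.5)),((.1,.14,.015),(332.5,68)),((-.05,-.055,.015),(216.5,231)),((0,0,.169),(250.9,240.6)),((0,0,.173),(250.4,243)),((-.010,.125,.045),(237,83)),((.010,.125,.045),(255,82.5)),((0,.1,.059),(243.5,105.2))]
def f(p,o=obs):
    return np.concatenate([proj(w,yaw(p[2])@np.array(P)+[p[0],p[1],0])-u for P,u in o])
r=least_squares(f,[.543,-.146,.05],loss='soft_l1'); print(r.x,np.degrees(r.x[2])); print(f(r.x).reshape(-1,2))
for P in [(.013,.055,.065),(.019,.055,.065),(0.013,-.025,.065)]: print(P,proj(w,yaw(r.x[2])@np.array(P)+[r.x[0],r.x[1],0]))
for P in [(0,.1,0),(0,0,0)]: print(yaw(r.x[2])@np.array(P)+[r.x[0],r.x[1],0])
```

```text
[ 0.5423 -0.1468  0.0505] 2.89485083174753
[[-2.4723 -2.2104]
 [ 1.6492 -2.6015]
 [-0.1983 -0.2819]
 [-0.3196  0.8051]
 [ 0.1276  0.6073]
 [-0.8271  0.1379]
 [ 0.1187 -0.3361]
 [ 3.1678  2.4571]]
(0.013, 0.055, 0.065) [261.1373 151.379 ]
(0.019, 0.055, 0.065) [266.7872 151.1055]
(0.013, -0.025, 0.065) [264.0442 221.4931]
[ 0.5372 -0.047   0.    ]
[ 0.5423 -0.1468  0.    ]
```

Emit:
{"fn": "move_arm", "kwargs": {"targets": [[[47,-12,20,0,0,0],[47,-12,20,0,0,0],[47,-12,20,0,0,0],[47,-12,20,0,0,0],[47,-12,20,0,0,0],[47,-12,20,0,0,0],[47,-12,20,0,0,0],[46,-12.5,20,0,0,8.4]]]}}

```text
clock: 5.18
eef_pos: [0.4474, 0.2571, 0.1637]
tool_rot: [0.0, 0.758, 0.653, 0.001]
wrist_force: [0.3, 0.4, -0.1]
opening: 0.0853
```

Emit:
{"fn": "move_arm", "kwargs": {"targets": [[[0,0,0,0,0,0],[0,0,0,0,0,0]]]}}

```text
clock: 5.42
eef_pos: [0.4483, 0.2551, 0.1643]
tool_rot: [0.0, 0.756, 0.654, 0.0]
wrist_force: [-0.0, -0.4, 0.1]
opening: 0.0853
```

Run:
```python
from h import *
np.set_printoptions(precision=4,suppress=True)
im=vision.get_image("wrist");cv2.imwrite("pics/d_wrist.png",im)
w=cam("wrist"); s=manip.read_state(); print(s["eef_pos"],s["tool_rot"],s["clock"])
for t,z in [("handle_grip",.014),("handle_butt",.014)]:
    print(t,[(r["conf"],np.array(r["point"]),onz(w,r["point"],z)[:2]) for r in vision.mark_of(t,"wrist")])
A=q2R(s["tool_rot"]); print(A)
```

```text
[0.4488 0.2547 0.1648] [0.0004 0.7566 0.6539 0.0006] 5.475
handle_grip [(0.63, array([252.7, 207.3]), array([0.4484, 0.2571]))]
handle_butt [(0.75, array([251.1, 316.9]), array([0.4326, 0.1598]))]
[[ 0.1448  0.9895  0.0014]
 [ 0.9895 -0.1448  0.0001]
 [ 0.0003  0.0014 -1.    ]]
```

View pics/d_wrist.png

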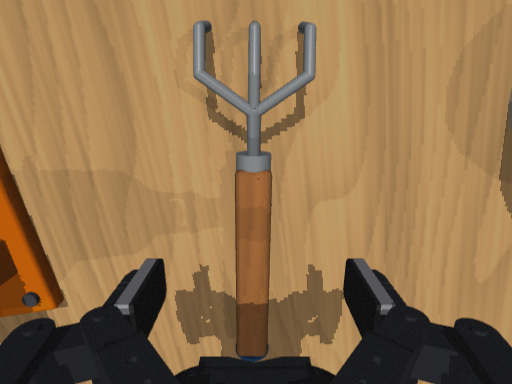

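Emit:
{"fn": "move_arm", "kwargs": {"targets": [[[1,0,35,0,0,0],[1,0,32,0,0,0],[0,0,20,0,0,0],[0,0,0,0,0,0],[0,0,0,0,0,0]]]}}

```text
clock: 6.2
eef_pos: [0.4497, 0.2567, 0.0784]
tool_rot: [0.0, 0.757, 0.653, 0.001]
wrist_force: [0.1, 1.0, 0.4]
opening: 0.0851
```

Emit:
{"fn": "move_arm", "kwargs": {"targets": [[[0,0,0,0,0,0],[0,0,0,0,0,0],[0,0,0,0,0,0],[0,0,0,0,0,0],[0,0,0,0,0,0],[0,0,0,0,0,0]]], "jaw": -1}}

```text
clock: 6.95
eef_pos: [0.4491, 0.2572, 0.0774]
tool_rot: [0.0, 0.757, 0.653, 0.0]
wrist_force: [-0.0, 0.5, 4.8]
opening: 0.0249
```

Emit:
{"fn": "move_arm", "kwargs": {"targets": [[[0,0,-10,0,0,0],[0,0,-25,0,0,0],[0,0,-25,0,0,0],[0,0,0,0,0,0],[0,0,0,0,0,0]]]}}

```text
clock: 7.58
eef_pos: [0.4483, 0.2567, 0.1354]
tool_rot: [-0.0, 0.757, 0.653, -0.001]
wrist_force: [0.6, -0.9, -3.0]
opening: 0.0251
```

Run:
```python
from h import *
np.set_printoptions(precision=4,suppress=True)
for n in ("wrist","side","scene"):
    im=vision.get_image(n);cv2.imwrite(f"pics/e_{n}.png",im)
im=cv2.imread("pics/e_side.png");cv2.imwrite("pics/e_s.png",cv2.resize(im[110:210,230:380],None,fx=5,fy=5,interpolation=3))
s=manip.read_state(); print(s["eef_pos"],s["wrist_force"],s["moment"],s["clock"],s["opening"])
```

```text
[0.4481 0.2567 0.1351] [-0.0714  0.3469 -3.0006] [ 0.0371 -0.0583 -0.0646] 7.725 0.02469041689928822
```

View pics/e_s.png

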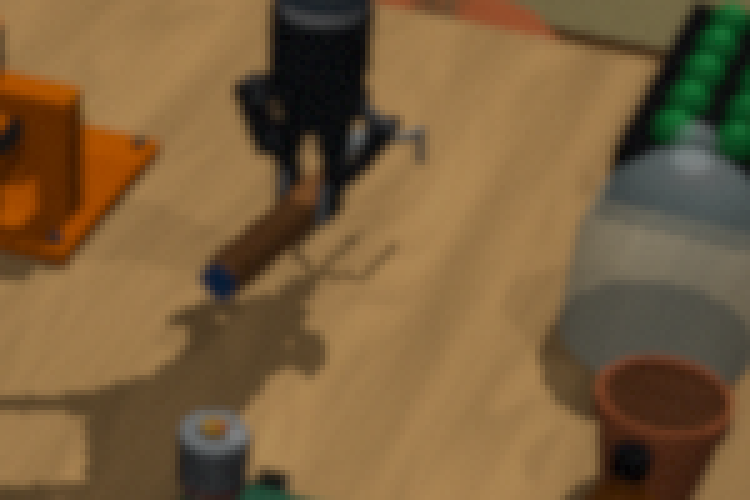

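View pics/e_wrist.png

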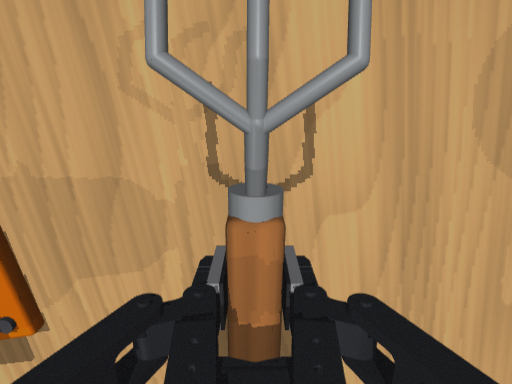

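```bash
python3 - <<'E'
from h import *
np.set_printoptions(precision=4,suppress=True)
w=cam("wrist");s=manip.read_state();A=q2R(s["tool_rot"]);p=s["eef_pos"]
g=p+np.array([0,0,-.0635])  # grip point, half way up
g[:2]=[.448,.257]
print("z grip",g[2])
for dt in (0,2,4,6,8):   # butt down degrees
    t=np.radians(dt); ux=np.array([.146,.989,0]); al=ux*np.cos(t)+np.array([0,0,np.sin(t)]); up=-ux*np.sin(t)+np.array([0,0,np.cos(t)])
    print(dt,"woodend",proj(w,g+.03*al+.014*up),"mid tine",proj(w,g+.08*al),"butt side",proj(cam("side"),g-.13*al),"butt scene",proj(cam("scene"),g-.13*al))
E
python3 -c "
import cv2
a=cv2.imread('pics/e_scene.png')[130:230,250:400];cv2.imwrite('pics/e_sc.png',cv2.resize(a,None,fx=5,fy=5,interpolation=0))"
```

```text
z grip 0.07163241193480263
0 woodend [253.7047 223.069 ] mid tine [253.8155  95.8399] butt side [273.2483 166.7674] butt scene [285.4517 181.5541]
2 woodend [253.6955 225.1684] mid tine [253.792   95.8664] butt side [273.2229 167.7981] butt scene [285.4215 182.5644]
4 woodend [253.6864 227.3594] mid tine [253.7675  96.158 ] butt side [273.2205 168.8032] butt scene [285.4293 183.5564]
6 woodend [253.6773 229.6396] mid tine [253.742  96.732] butt side [273.2411 169.7814] butt scene [285.4745 184.5287]
8 woodend [253.6684 232.0062] mid tine [253.7155  97.6057] butt side [273.2844 170.7315] butt scene [285.5571 185.4803]
```

View pics/e_sc.png

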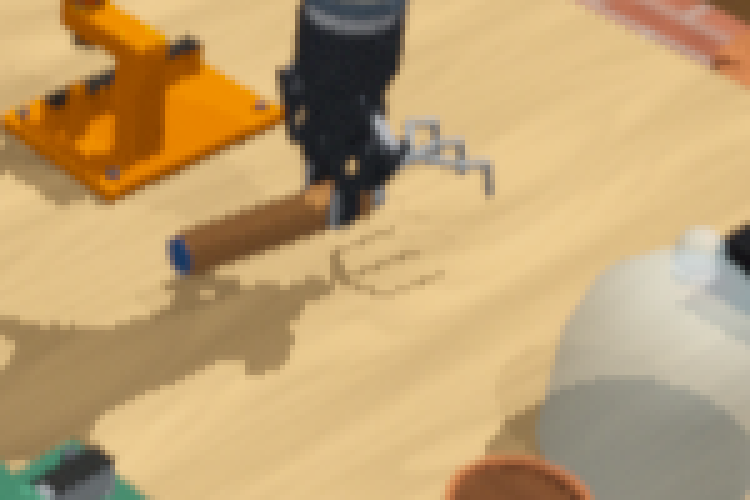

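Emit:
{"fn": "move_arm", "kwargs": {"targets": [[[0,0,0,0,0,-5.6],[0,0,0,0,0,-5.7],[-45,0,0,0,0,0],[-55,0,0,0,0,0],[-60,0,0,0,0,0],[-60,0,0,0,0,0],[-50,0,0,0,0,0],[-40,0,4,0,0,0]]]}}

```text
clock: 8.72
eef_pos: [0.4641, -0.0547, 0.1323]
tool_rot: [-0.0, 0.689, 0.724, -0.0]
wrist_force: [0.5, 0.4, -3.8]
opening: 0.0248
```

Emit:
{"fn": "move_arm", "kwargs": {"targets": [[[0,0,3,0,0,0],[0,0,0,0,0,0]]]}}

```text
clock: 8.98
eef_pos: [0.464, -0.0522, 0.1288]
tool_rot: [-0.001, 0.689, 0.725, -0.0]
wrist_force: [0.5, 0.2, -3.3]
opening: 0.025
```

```bash
cat >> h.py <<'E'
CL=np.array([.5423,-.1468,0]);CY=.0505
def st():
    s=manip.read_state(); A=q2R(s["tool_rot"]); th=np.arctan2(A[1,1],A[0,1])
    print("t",round(s["clock"],2),"tcp in clamp mm",np.round(1000*(yaw(CY).T@(s["eef_pos"]-CL)),1),"yaw rel deg",round(np.degrees(th-CY),2),"toolz",np.round(A[:,2],4),"F clamp",np.round(yaw(CY).T@s["wrist_force"],1),"M",np.round(yaw(CY).T@s["moment"],2),"open",round(s["opening"]*1000,1))
E
python3 - <<'E'
from h import *
for n in ("wrist","side","scene"):
    im=vision.get_image(n);cv2.imwrite(f"pics/f_{n}.png",im)
im=cv2.imread("pics/f_side.png");cv2.imwrite("pics/f_s.png",cv2.resize(im[130:260,200:350],None,fx=4.5,fy=4.5,interpolation=3))
im=cv2.imread("pics/f_scene.png");cv2.imwrite("pics/f_sc.png",cv2.resize(im[150:280,200:350],None,fx=4.5,fy=4.5,interpolation=3))
st()
E
```

```text
t 9.12 tcp in clamp mm [-72.9  99.  129.7] yaw rel deg 0.1 toolz [-4.e-04  4.e-04 -1.e+00] F clamp [-0.2  0.5 -3.3] M [ 0.07 -0.04  0.  ] open 24.7
```

View pics/f_s.png

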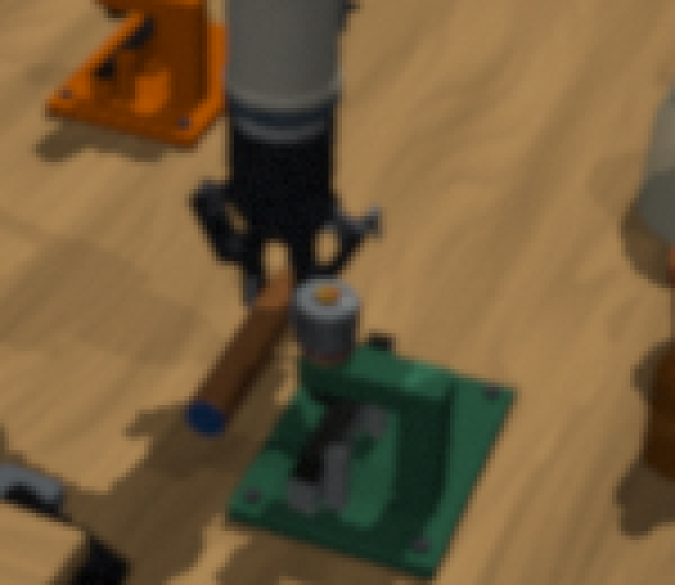

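View pics/f_sc.png

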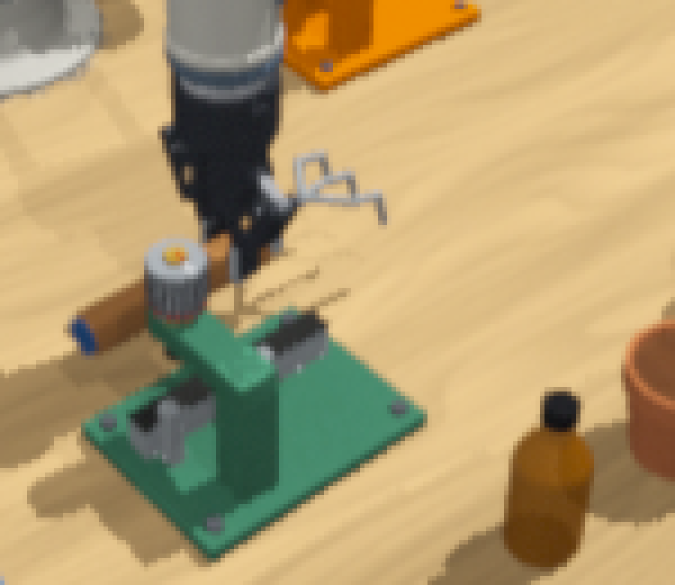

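View pics/f_wrist.png

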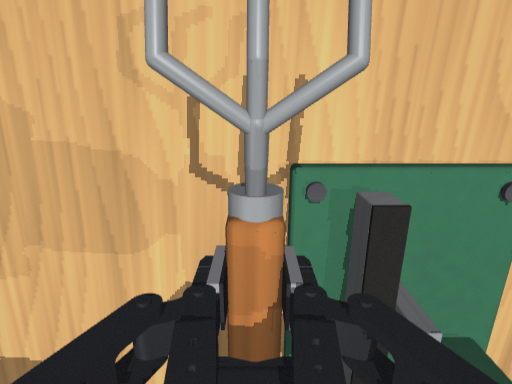

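Run:
```python
from h import *
S=cam("scene");D=cam("side")
f=lambda P:np.r_[proj(S,P)-(218.9,224.7),proj(D,P)-(245.8,222.7)]
r=least_squares(f,[.47,-.18,.06]);print(r.x,r.fun,1000*(yaw(CY).T@(r.x-CL)))
s=manip.read_state()
print("expect butt face centre clamp mm (-73,-29..-31,",1000*s["eef_pos"][2]-77.5+14)
```

```text
[ 0.47066625 -0.17792937  0.06596698] [-0.00046291  0.00721562 -0.0018306  -0.00674432] [-73.11379354 -27.47371661  65.96698077]
expect butt face centre clamp mm (-73,-29..-31, 66.21480928897728
```

Emit:
{"fn": "move_arm", "kwargs": {"targets": [[[0,0,4,0,0,0],[0,0,0,0,0,0],[0,15,0,0,0,0],[0,15,0,0,0,0],[0,15,0,0,0,0],[0,12,0,0,0,0],[0,0,0,0,0,0]]]}}

```text
clock: 10.0
eef_pos: [0.5218, -0.0496, 0.1258]
tool_rot: [-0.0, 0.689, 0.725, -0.0]
wrist_force: [0.3, 0.1, -4.0]
opening: 0.025
```

Run:
```python
from h import *
st()
im=vision.get_image("wrist");cv2.imwrite("pics/g_wrist.png",im)
im=vision.get_image("side");cv2.imwrite("pics/g_s.png",cv2.resize(im[130:260,200:350],None,fx=4.5,fy=4.5,interpolation=3))
```

```text
t 10.0 tcp in clamp mm [-15.5  98.1 125.8] yaw rel deg 0.03 toolz [-3.e-04  1.e-04 -1.e+00] F clamp [ 0.3  0.  -4. ] M [0.09 0.   0.03] open 25.0
```

View pics/g_s.png

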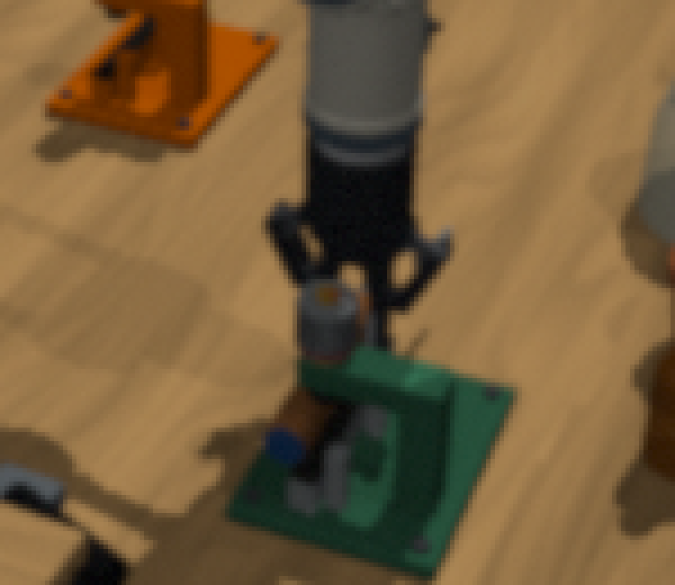

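View pics/g_wrist.png

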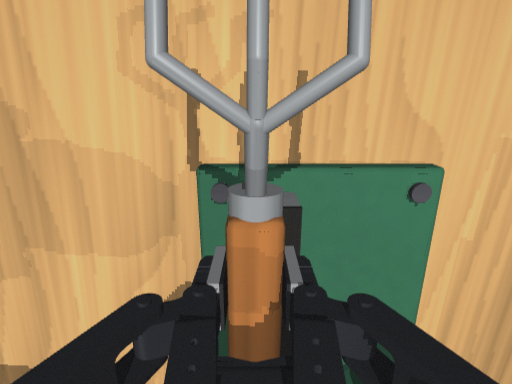

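Emit:
{"fn": "move_arm", "kwargs": {"targets": [[[0,6,0,0,0,0],[0,4,0,0,0,0],[0,2,0,0,0,0],[0,1,0,0,0,0],[0,0,0,0,0,0]]]}}

```text
clock: 10.72
eef_pos: [0.5344, -0.0491, 0.1258]
tool_rot: [-0.0, 0.689, 0.725, -0.0]
wrist_force: [-0.2, -0.8, -2.6]
opening: 0.0245
```

```bash
python3 -c "
from h import *
st()"
```

```text
t 10.72 tcp in clamp mm [ -2.9  98.  125.8] yaw rel deg 0.01 toolz [-1.e-04 -0.e+00 -1.e+00] F clamp [-0.3 -0.8 -2.6] M [ 0.1   0.02 -0.  ] open 24.5
```

Emit:
{"fn": "move_arm", "kwargs": {"targets": [[[0,1,0,0,0,0],[0,1,0,0,0,0],[0,1,0,0,0,0],[0,0,0,0,0,0]]]}}

```text
clock: 11.22
eef_pos: [0.5369, -0.0489, 0.1257]
tool_rot: [-0.001, 0.689, 0.725, -0.001]
wrist_force: [-4.1, -0.2, -1.2]
opening: 0.0247
```

```bash
python3 -c "
from h import *
st()"
```

```text
t 11.22 tcp in clamp mm [ -0.5  98.  125.7] yaw rel deg -0.01 toolz [-1.7e-03  1.0e-04 -1.0e+00] F clamp [-4.1  0.  -1.2] M [ 0.01  0.78 -0.24] open 24.7
```

Emit:
{"fn": "move_arm", "kwargs": {"targets": [[[0,1,0,0,0,0],[0,0.5,0,0,0,0],[0,0,0,0,0,0]]]}}

```text
clock: 11.6
eef_pos: [0.5373, -0.0489, 0.1256]
tool_rot: [-0.002, 0.689, 0.725, -0.002]
wrist_force: [-10.2, 0.8, 1.6]
opening: 0.025
```

```bash
python3 -c "
from h import *
st()"
```

```text
t 11.6 tcp in clamp mm [-1.000e-01  9.810e+01  1.256e+02] yaw rel deg -0.03 toolz [-5.e-03  1.e-04 -1.e+00] F clamp [-10.1   1.3   1.6] M [ 0.09  1.66 -0.41] open 25.0
```

Emit:
{"fn": "move_arm", "kwargs": {"targets": [[[0,-0.5,1,0,0,0],[0,0,1,0,0,0],[0,0,1,0,0,0],[0,0,0,0,0,0]]]}}

```text
clock: 12.1
eef_pos: [0.5372, -0.049, 0.1225]
tool_rot: [-0.001, 0.689, 0.725, -0.001]
wrist_force: [-9.3, -0.3, 0.5]
opening: 0.025
```

```bash
python3 -c "
from h import *
st()"
```

```text
t 12.1 tcp in clamp mm [ -0.2  97.9 122.5] yaw rel deg -0.03 toolz [-3.7e-03 -2.0e-04 -1.0e+00] F clamp [-9.3  0.2  0.5] M [-0.06  1.32 -0.33] open 25.0
```

Emit:
{"fn": "move_arm", "kwargs": {"targets": [[[0,0,0.7,0,0,0],[0,0,0.7,0,0,0],[0,0,0,0,0,0]]]}}

```text
clock: 12.48
eef_pos: [0.5371, -0.0491, 0.1225]
tool_rot: [-0.001, 0.689, 0.725, -0.001]
wrist_force: [-12.5, 0.2, 6.9]
opening: 0.0248
```

```bash
python3 -c "
from h import *
st()"
```

```text
t 12.47 tcp in clamp mm [ -0.2  97.8 122.5] yaw rel deg -0.03 toolz [-3.4e-03 -3.0e-04 -1.0e+00] F clamp [-12.5   0.9   6.9] M [ 0.07  1.95 -0.32] open 24.8
```

Emit:
{"fn": "move_arm", "kwargs": {"targets": [[[0,0,-0.7,0,0,0],[0,0,0,0,0,0],[0,0,0,0,0,0],[0,0,0,0,0,0],[0,0,0,0,0,0]]], "jaw": 0.3}}

```text
clock: 13.1
eef_pos: [0.5384, -0.0489, 0.1221]
tool_rot: [0.0, 0.689, 0.725, 0.0]
wrist_force: [0.0, -0.2, -0.2]
opening: 0.0558
```

```bash
python3 -c "
from h import *
st()
im=vision.get_image('wrist');cv2.imwrite('pics/h_wrist.png',im)
for n,b in (('side',(130,260,200,350)),('scene',(150,280,200,350))):
    im=vision.get_image(n);cv2.imwrite('pics/h_%s.png'%n,cv2.resize(im[b[0]:b[1],b[2]:b[3]],None,fx=4.5,fy=4.5,interpolation=3))
"
```

```text
t 13.1 tcp in clamp mm [  1.1  98.  122.1] yaw rel deg 0.01 toolz [ 1.e-04 -0.e+00 -1.e+00] F clamp [-0.  -0.2 -0.2] M [-0.03 -0.01  0.02] open 55.8
```

View pics/h_wrist.png

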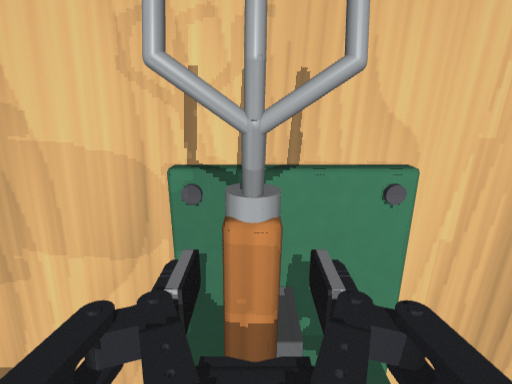

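View pics/h_side.png

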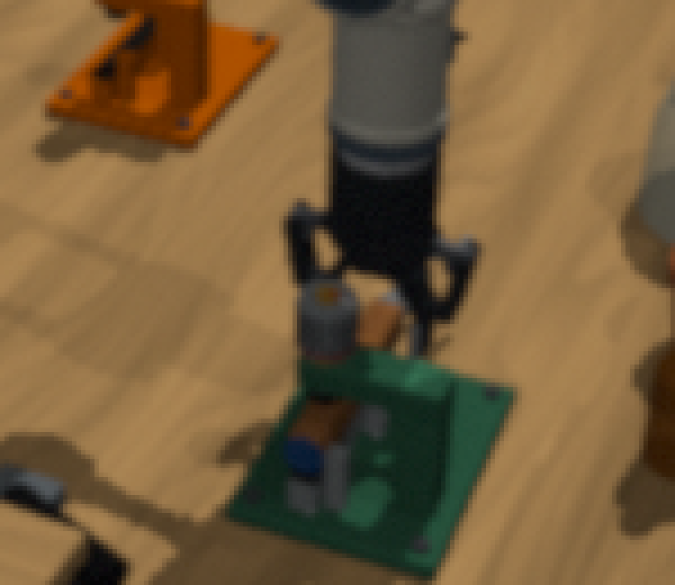

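View pics/h_scene.png

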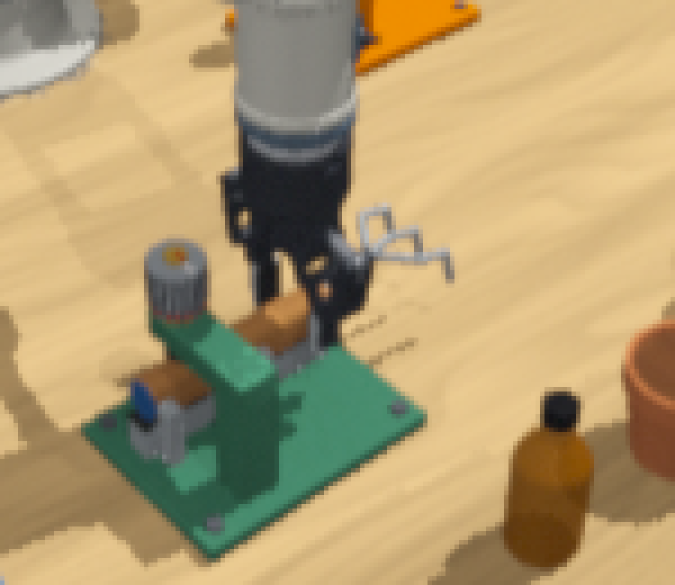

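Emit:
{"fn": "move_arm", "kwargs": {"targets": [[[0,0,-20,0,0,0],[0,0,-40,0,0,0],[0,0,-45,0,0,0],[0,0,-38,0,0,0],[0,0,0,0,0,0]]]}}

```text
clock: 13.88
eef_pos: [0.5394, -0.0491, 0.2715]
tool_rot: [0.004, 0.689, 0.725, 0.003]
wrist_force: [1.0, -0.1, 0.5]
opening: 0.0556
```

```bash
python3 -c "
from h import *
st();print(manip.read_state()['qpos'])
im=vision.get_image('wrist');cv2.imwrite('pics/i_wrist.png',im)
im=vision.get_image('scene');b=(150,280,200,350);cv2.imwrite('pics/i_scene.png',cv2.resize(im[b[0]:b[1],b[2]:b[3]],None,fx=4.5,fy=4.5,interpolation=3))
"
```

```text
t 13.88 tcp in clamp mm [  2.1  97.8 271.5] yaw rel deg 0.01 toolz [ 0.0093 -0.0015 -1.    ] F clamp [ 1.  -0.1  0.5] M [-0.03  0.05  0.02] open 55.6
[-1.53473651e-01 -7.69898442e-02  1.45686187e+00 -4.30047295e-05
  1.75230400e+00 -2.04090507e-01]
```

View pics/i_wrist.png

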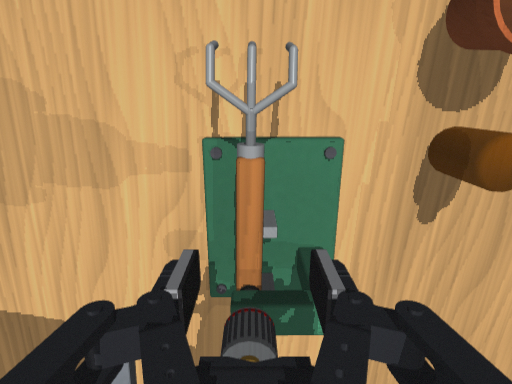

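View pics/i_scene.png

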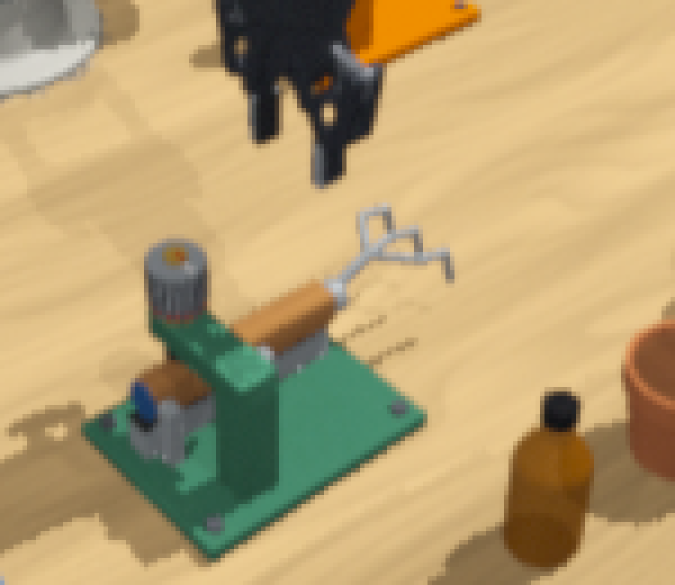

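Emit:
{"fn": "move_arm", "kwargs": {"targets": [[[-49,-0.5,0,0,0,0],[-49,-0.6,0,0,0,0],[0,0,0,0,0,-10.5],[0,0,0,0,0,-10.5],[0,0,0,0,0,-10.5],[0,0,0,0,0,-10.5],[0,0,0,0,0,-10.5],[0,0,0,0,0,-10.5]]], "jaw": 1}}

```text
clock: 14.98
eef_pos: [0.5418, -0.1467, 0.2635]
tool_rot: [-0.002, 0.206, 0.979, 0.0]
wrist_force: [-0.3, -0.3, 0.5]
opening: 0.0855
```

Emit:
{"fn": "move_arm", "kwargs": {"targets": [[[0,0,0,0,0,-10.5],[0,0,0,0,0,-10.5],[0,0,0,0,0,-10.5],[0,0,0,0,0,-10.5],[0,0,0,0,0,0],[0,0,0,0,0,0]]]}}

```text
clock: 15.72
eef_pos: [0.542, -0.1467, 0.2644]
tool_rot: [-0.001, -0.154, 0.988, 0.0]
wrist_force: [-0.1, 0.9, 0.3]
opening: 0.085
```

```bash
python3 -c "
from h import *
st();print(manip.read_state()['qpos'])
im=vision.get_image('wrist');cv2.imwrite('pics/j_wrist.png',im)
im=vision.get_image('scene');b=(150,280,200,350);cv2.imwrite('pics/j_scene.png',cv2.resize(im[b[0]:b[1],b[2]:b[3]],None,fx=4.5,fy=4.5,interpolation=3))
"
```

```text
t 15.72 tcp in clamp mm [-3.000e-01  1.000e-01  2.644e+02] yaw rel deg 104.81 toolz [-1.4e-03  4.0e-04 -1.0e+00] F clamp [-0.   0.9  0.3] M [ 0.07 -0.06 -0.02] open 85.0
[-3.24949903e-01 -1.59291433e-02  1.41010050e+00 -1.96932721e-05
  1.74886705e+00 -2.20465161e+00]
```

View pics/j_wrist.png

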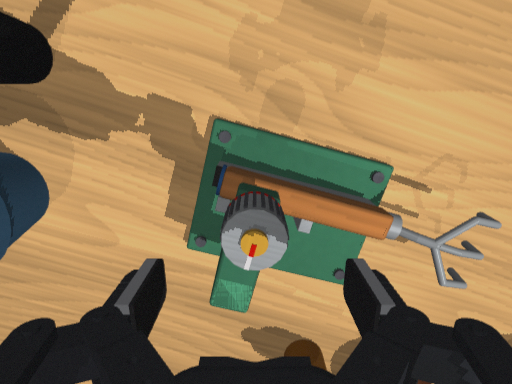

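View pics/j_scene.png

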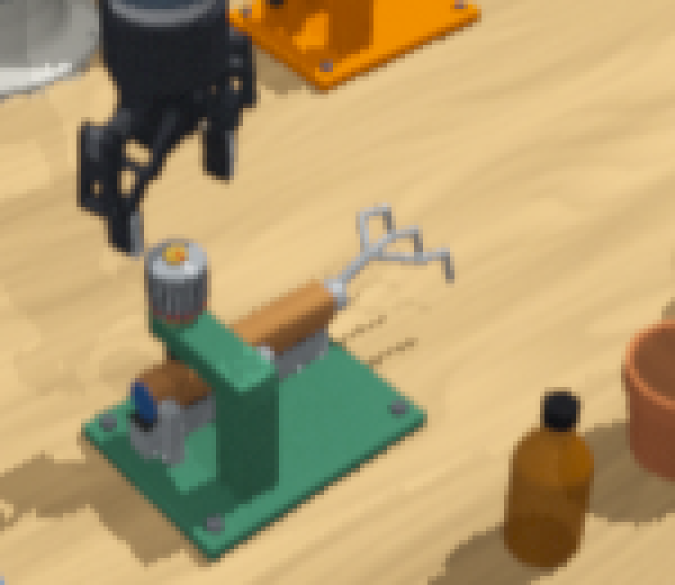

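```bash
python3 -c "
from h import *
w=cam('wrist');print(manip.read_state()['eef_pos'])
for n,u,z in (('brass',(254,242.5),.173),('ring',(255,239.5),.169)):
    P=onz(w,u,z);print(n,P)
print([(r['conf'],r['point'],onz(w,r['point'],.152)) for r in vision.mark_of('thimble_grip','wrist')])
im=cv2.imread('pics/j_wrist.png')[160:300,180:330];cv2.imwrite('pics/j_c.png',cv2.resize(im,None,fx=5,fy=5,interpolation=0))
"
```

```text
[ 0.54214901 -0.14678244  0.26476947]
brass [ 0.54075467 -0.14782815  0.173     ]
ring [ 0.5405657  -0.14727626  0.169     ]
[(0.71, [253.7, 229.2], array([ 0.54152177, -0.14779393,  0.152     ]))]
```

View pics/j_c.png

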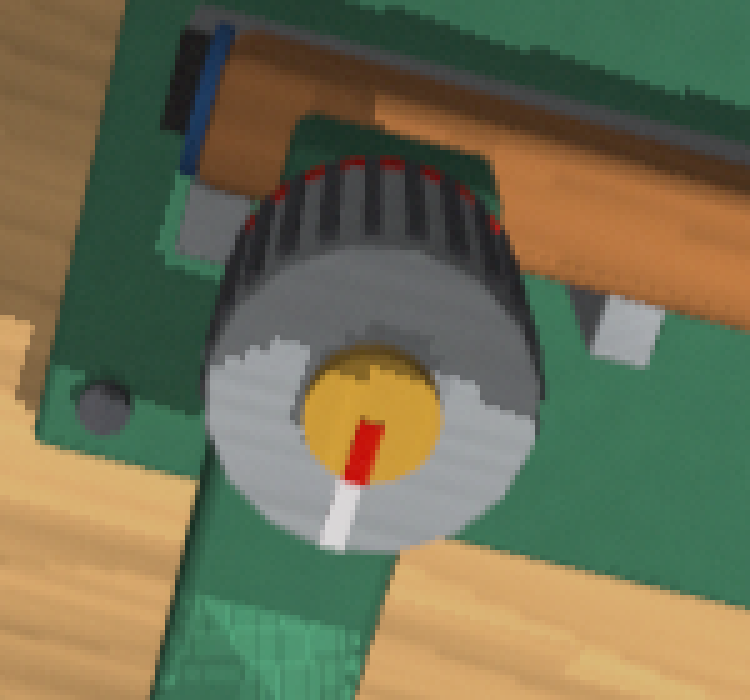

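Emit:
{"fn": "move_arm", "kwargs": {"targets": [[[1,0,20,0,0,0],[0,0,20,0,0,0],[0,0,16,0,0,0],[0,0,0,0,0,0],[0,0,0,0,0,0]]]}}

```text
clock: 16.5
eef_pos: [0.5414, -0.1472, 0.2095]
tool_rot: [0.0, -0.156, 0.988, -0.0]
wrist_force: [0.4, -0.2, 0.2]
opening: 0.0858
```

Emit:
{"fn": "move_arm", "kwargs": {"targets": [[[0,0,0,0,0,0],[0,0,0,0,0,0],[0,0,0,0,0,0],[0,0,0,0,0,0],[0,0,0,0,0,0]]], "jaw": -0.3}}

```text
clock: 17.12
eef_pos: [0.5415, -0.1471, 0.21]
tool_rot: [0.001, -0.156, 0.988, -0.0]
wrist_force: [-0.7, 1.4, 5.7]
opening: 0.0384
```

```bash
cat >> h.py <<'E'
def st2():
    s=manip.read_state(); A=q2R(s["tool_rot"]); th=np.arctan2(A[1,1],A[0,1])
    print("t",round(s["clock"],2),"pos",np.round(1000*s["eef_pos"],1),"yaw",round(np.degrees(th),2),"F tool",np.round(A.T@s["wrist_force"],1),"M tool",np.round(A.T@s["moment"],3),"open",round(s["opening"]*1000,1),"q6",round(s["qpos"][5],3),"tau6",round(s["tau"][5],3))
E
python3 -c "
from h import *
st2()
im=vision.get_image('wrist');cv2.imwrite('pics/k_wrist.png',im)
st2()"
```

```text
t 17.12 pos [ 541.5 -147.1  210. ] yaw 107.9 F tool [ 0.3  1.6 -5.8] M tool [-0.204  0.146 -0.009] open 38.4 q6 -2.209 tau6 -0.008
t 17.18 pos [ 541.4 -147.1  210. ] yaw 107.9 F tool [ 0.9 -0.5 -4.9] M tool [-0.172  0.115 -0.032] open 38.6 q6 -2.209 tau6 -0.008
```

View pics/k_wrist.png

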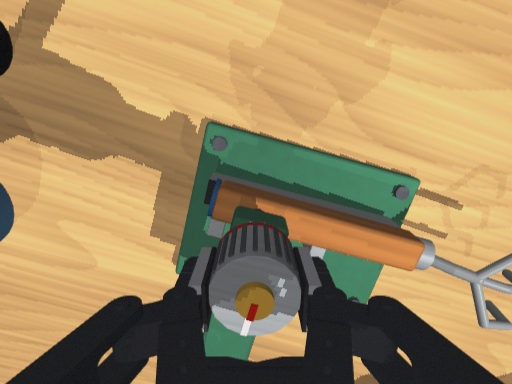

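Emit:
{"fn": "move_arm", "kwargs": {"targets": [[[0,0,0,0,0,6],[0,0,0,0,0,8],[0,0,0,0,0,8],[0,0,0,0,0,8],[0,0,0,0,0,8],[0,0,0,0,0,8],[0,0,0,0,0,8],[0,0,0,0,0,8]]]}}

```text
clock: 18.18
eef_pos: [0.5414, -0.1473, 0.21]
tool_rot: [0.001, 0.377, 0.926, -0.0]
wrist_force: [-1.2, 0.1, 4.9]
opening: 0.0384
```

```bash
python3 -c "
from h import *
st2()
im=vision.get_image('wrist');cv2.imwrite('pics/l_wrist.png',im)
st2()"
```

```text
t 18.18 pos [ 541.4 -147.3  210. ] yaw 45.65 F tool [ 0.9 -0.8 -4.9] M tool [ 0.192  0.128 -0.164] open 38.4 q6 -1.123 tau6 -1.318
t 18.23 pos [ 541.4 -147.3  210. ] yaw 45.3 F tool [ 0.7 -1.3 -6.1] M tool [0.157 0.125 0.199] open 38.9 q6 -1.117 tau6 -0.308
```

View pics/l_wrist.png

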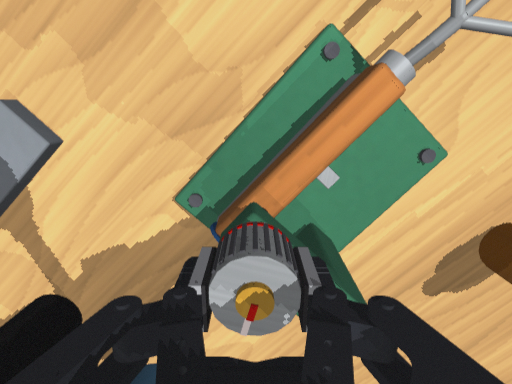

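Emit:
{"fn": "move_arm", "kwargs": {"targets": [[[0,0,0,0,0,6],[0,0,0,0,0,8],[0,0,0,0,0,8],[0,0,0,0,0,8],[0,0,0,0,0,8]]]}}

```text
clock: 18.85
eef_pos: [0.5413, -0.1474, 0.21]
tool_rot: [0.001, 0.658, 0.753, -0.0]
wrist_force: [-2.0, -0.5, 6.5]
opening: 0.0385
```

```bash
python3 -c "
from h import *
st2()"
```

```text
t 18.85 pos [ 541.3 -147.4  210. ] yaw 7.64 F tool [-0.2 -2.1 -6.5] M tool [ 0.347  0.017 -0.14 ] open 38.5 q6 -0.46 tau6 -1.318
```

Emit:
{"fn": "move_arm", "kwargs": {"targets": [[[0,0,0,0,0,6],[0,0,0,0,0,6],[0,0,0,0,0,6]]]}}

```text
clock: 19.23
eef_pos: [0.5412, -0.1474, 0.2099]
tool_rot: [0.0, 0.768, 0.641, -0.0]
wrist_force: [-1.6, -0.3, 5.3]
opening: 0.0387
```

```bash
python3 -c "
from h import *
st2()
im=vision.get_image('wrist');cv2.imwrite('pics/m_wrist.png',im[180:384,130:380])
"
```

```text
t 19.23 pos [ 541.2 -147.4  209.9] yaw -10.29 F tool [-0.6 -1.5 -5.3] M tool [ 0.378 -0.083 -0.21 ] open 38.7 q6 -0.147 tau6 -0.949
```

View pics/m_wrist.png

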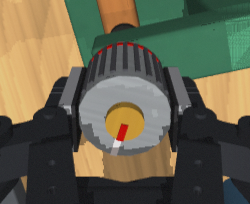

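Emit:
{"fn": "move_arm", "kwargs": {"targets": [[[0,0,0,0,0,6],[0,0,0,0,0,6],[0,0,0,0,0,6]]]}}

```text
clock: 19.65
eef_pos: [0.5412, -0.1474, 0.21]
tool_rot: [0.0, 0.858, 0.513, -0.0]
wrist_force: [-3.1, -0.7, 5.9]
opening: 0.0387
```

```bash
python3 -c "
from h import *
st2()
im=vision.get_image('wrist');cv2.imwrite('pics/n_wrist.png',cv2.resize(im[230:350,190:320],None,fx=4,fy=4,interpolation=0))
"
```

```text
t 19.65 pos [ 541.2 -147.4  210. ] yaw -28.29 F tool [-2.1 -2.4 -5.9] M tool [ 0.421 -0.222 -0.264] open 38.7 q6 0.168 tau6 -0.858
```

View pics/n_wrist.png

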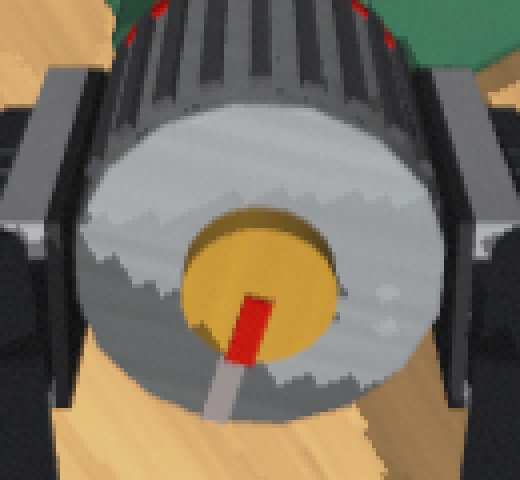

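Emit:
{"fn": "move_arm", "kwargs": {"targets": [[[0,0,0,0,0,6],[0,0,0,0,0,6],[0,0,0,0,0,6]]]}}

```text
clock: 20.08
eef_pos: [0.5411, -0.1473, 0.21]
tool_rot: [0.0, 0.928, 0.372, -0.0]
wrist_force: [-2.5, -0.8, 6.4]
opening: 0.0388
```

```bash
python3 -c "
from h import *
st2()
im=vision.get_image('wrist');cv2.imwrite('pics/o_wrist.png',cv2.resize(im[230:350,190:320],None,fx=4,fy=4,interpolation=0))
"
```

```text
t 20.07 pos [ 541.1 -147.3  210. ] yaw -46.28 F tool [-2.3 -1.2 -6.4] M tool [ 0.295 -0.386 -0.29 ] open 38.8 q6 0.482 tau6 -0.84
```

View pics/o_wrist.png

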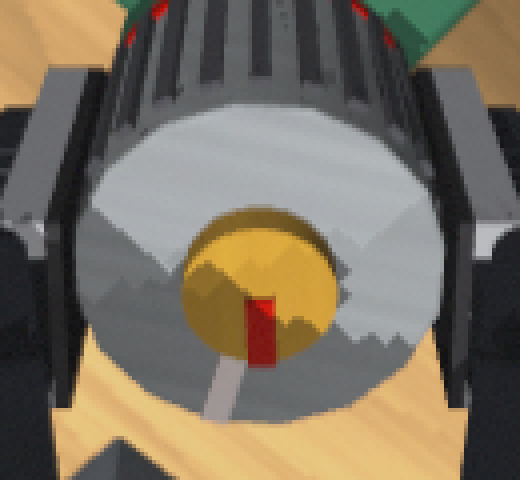

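Emit:
{"fn": "move_arm", "kwargs": {"targets": [[[0,0,0,0,0,6],[0,0,0,0,0,6],[0,0,0,0,0,6],[0,0,0,0,0,6],[0,0,0,0,0,6],[0,0,0,0,0,6],[0,0,0,0,0,0]]]}}

```text
clock: 21.0
eef_pos: [0.5411, -0.1472, 0.21]
tool_rot: [0.0, 0.998, 0.068, 0.0]
wrist_force: [-3.7, 0.3, 6.4]
opening: 0.0385
```

```bash
python3 -c "
from h import *
st2()
im=vision.get_image('wrist');cv2.imwrite('pics/p_wrist.png',cv2.resize(im[230:350,190:320],None,fx=4,fy=4,interpolation=0))
w=cam('wrist')
C=np.array([.5413,-.1474,0])
def ang(u,z):
    P=onz(w,u,z)-C;return np.degrees(np.arctan2(P[1],P[0])),np.hypot(P[0],P[1])
np.save('w.npy',np.array([0]))
import pickle;pickle.dump(w,open('w.pkl','wb'))
"
```

```text
t 21.0 pos [ 541.1 -147.2  210. ] yaw -82.17 F tool [-3.6 -0.8 -6.4] M tool [ 0.139 -0.481  0.022] open 38.5 q6 1.108 tau6 0.359
```

View pics/p_wrist.png

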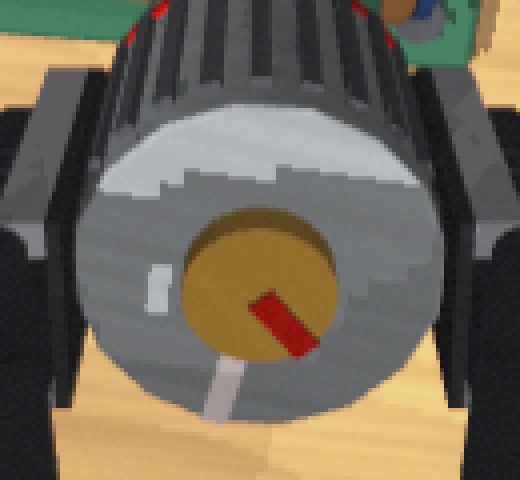

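```bash
python3 -c "
from h import *
w=cam('wrist')
f=lambda x,y,z:onz(w,(190+x/4,230+y/4),z)[:2]
a=lambda P,Q:np.degrees(np.arctan2(*(Q-P)[::-1]))
r=a(f(260,300,.173),f(310,348,.173)); wh=a(f(235,358,.169),f(215,420,.169))
print(r,wh,np.radians(r-wh))
"
```

```text
-130.59108231925634 172.54846019676353 -5.290783109893883
```

Emit:
{"fn": "move_arm", "kwargs": {"targets": [[[0,0,0,0,0,0],[0,0,0,0,0,0],[0,0,0,0,0,0],[0,0,0,0,0,0],[0,0,0,0,0,0]]], "jaw": 1}}

```text
clock: 21.68
eef_pos: [0.5413, -0.1471, 0.2091]
tool_rot: [-0.0, 0.998, 0.069, -0.0]
wrist_force: [-0.0, 0.1, -0.2]
opening: 0.0857
```

Emit:
{"fn": "move_arm", "kwargs": {"targets": [[[0,0,-15,0,0,0],[0,0,-30,0,0,0],[0,0,-30,0,0,0],[0,0,-15,0,0,0],[0,0,0,0,0,0],[0,0,0,0,0,0]]]}}

```text
clock: 22.42
eef_pos: [0.5411, -0.1471, 0.2979]
tool_rot: [-0.0, 0.998, 0.069, -0.001]
wrist_force: [0.1, -0.1, 0.2]
opening: 0.0853
```

```bash
python3 -c "
from h import *
st2()
im=vision.get_image('wrist');cv2.imwrite('pics/q_wrist.png',im)
for n,b in (('side',(130,260,200,350)),('scene',(150,280,200,350))):
    im=vision.get_image(n);cv2.imwrite('pics/q_%s.png'%n,cv2.resize(im[b[0]:b[1],b[2]:b[3]],None,fx=4.5,fy=4.5,interpolation=3))
"
```

```text
t 22.43 pos [ 541.1 -147.1  297.9] yaw -82.1 F tool [ 0.1  0.1 -0.2] M tool [0.005 0.015 0.026] open 85.3 q6 1.107 tau6 0.0
```

View pics/q_wrist.png

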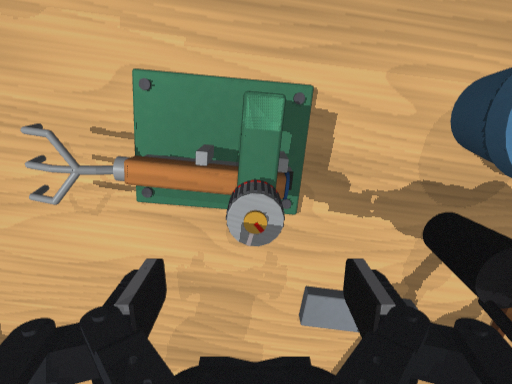

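View pics/q_side.png

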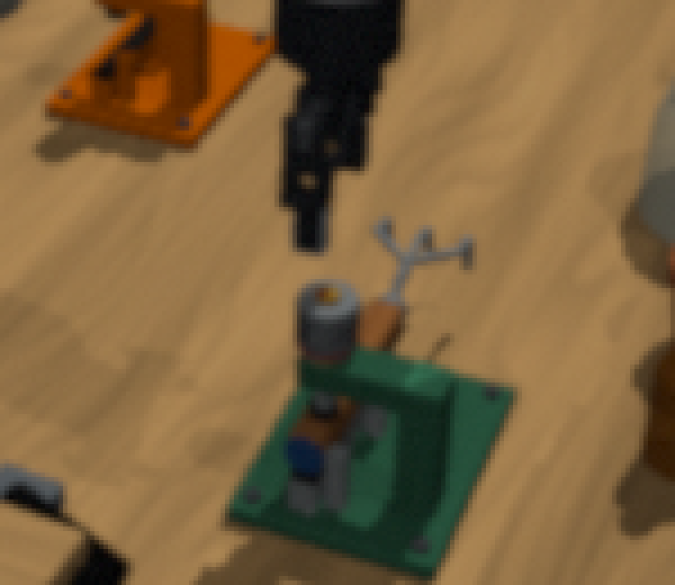

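View pics/q_scene.png

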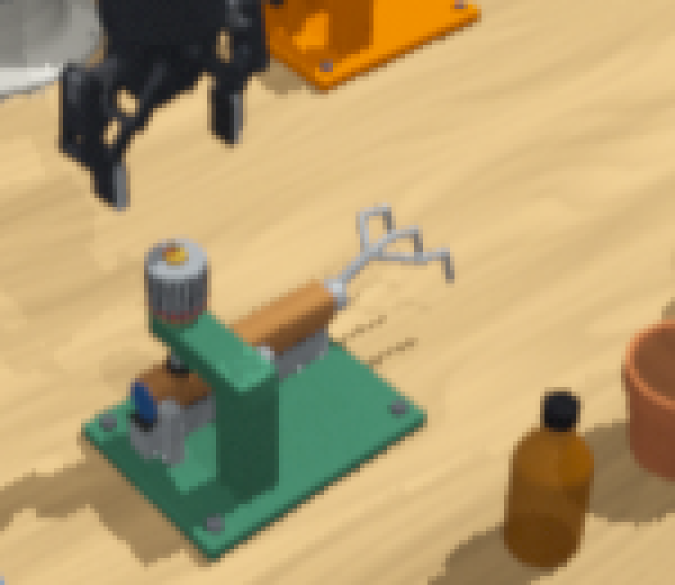

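The wrist picture shows the foot side closed and the handle against the stop at (204,155). The thimble marks are still offset at (255,225). In the side and scene pictures the foot is on the handle and the gripper is clear.

```bash
python3 -c "
from h import *
print(manip.job_done())"
```

```text
the job is handed in; nothing more can be done
None
```

The cultivator is clamped in the green clamp and the job is handed in at about 22.5 s of the 61 s allowed. I got no verdict back.

- **Seating:** I brought the handle in level from the front, pushed it against the stops with about 10 N and lowered it onto the rail. Contact came where the stops were expected. The side and scene pictures show the handle lying on the rail against the stops. The force readings put most of the push on the stop nearer the tines, so the butt-end stop may have had a gap. I put that at under 1 mm.
- **Clamping:** I turned the thimble clockwise about 190° in one stroke. No regrasp was needed because the wrist had enough range. The torque rose from about 0.16 to 0.27–0.29 N m, and then the ratchet slipped.
- **Ratchet:** The marks read about 0.99 rad of slip before release, while the commanded turn suggested about 0.9. Both are between two and three clicks. I did not re-measure the angle after letting go; in the last picture the marks looked unchanged.
- **Last look:** The foot is down on the handle, the gripper is clear, and the wrist force is about zero. Foot pressure cannot be read directly; I infer it from the slip. The other things on the bench were not touched, but I did not re-measure their positions.

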